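# Tip a bridge block out of its case and lay it across a brake cylinder

### The job

To measure how deep a piston sits in the brake housing, the longest bridge block is needed: it lies flush in its pocket in the wooden case. Press down on its end in the thumb recess until the block tips up and stays leaning in the pocket, take it by the raised end, and lay it gently, flat and centred, across the mouth of the one cylinder whose piston sits deep below the rim, then let go. Leave everything else where it is.

Things in the scene. Friction and masses are not known exactly. Their poses are not given: they have to be found in the camera images.
- case: Open wooden block case, fixed, 122 x 152 mm, 46 mm tall, origin on the bench (case spans x -64..+58, y -76..+76 mm). Three pockets, 24 mm wide, run along its x at y = +46 (84 mm block), 0 (64 mm block) and -46 mm (empty). Blocks lie with tops level with the case top. Each pocket has a 36 mm wide thumb recess at its -x end.
- ridge (a point): Top of the ridge across the floor of the 84 mm pocket, 32 mm above the bench; x, y, z as the case. On its +x side the floor is level, on its -x side it falls at 32 degrees to the pocket's end wall at x = -44 mm. Tipped over the ridge, the block stays by itself, 32 degrees from level (may slide down up to 4 mm), its +x end about 20 mm above the case top: grip its sides there.
- press (a point): Where to press: on top of the 84 mm block in its thumb recess, 46 mm above the bench, 28 mm to the -x side of the ridge. A press of under 2 N tips the block; follow it down to 7 or 8 mm below the case top and it falls over the ridge (a 20 mm wide tip bottoms near 9 mm). Recess: 36 mm wide (y), 20 mm deep, from 26 mm on the -x side to 12 mm on the +x side of this point.
- bridge_long: The block to use: plain steel bar 84 x 20 x 14 mm (its x, y, z), about 0.18 kg, with a small dark probe hole (a mark only) at mid-length. Origin at its centre. It starts level in the pocket at the case's y = +46 mm, its centre 2 mm to the +x side of the ridge, its x axis along the case's x to within 0.02 rad.
- bridge_mid: A shorter steel block, 64 x 20 x 14 mm, lying in the case's middle pocket, origin at its centre. Leave alone.
- bridge_small: The smallest steel block, 48 x 20 x 14 mm, lying on the bench, origin at its centre. Leave alone.
- housing: Dark blue brake housing, fixed: three upright cylinders, 68 mm outside, 52 mm bore, flat rims 8 mm wide, all 70 mm above the bench, in a shallow arc along its y (at housing x,y = -30,0; -8,+74; -8,-74 mm; 77 mm apart); a low flange, top 36 mm up, on its +x side. Origin on the bench, z up. Nothing on it stands above the rims.
- piston_deep: The piston that sits deep, 20 mm below its cylinder's rim; it may be in any of the three cylinders. This origin lies on that cylinder's axis at the height of the rim (70 mm above the bench), z up. The pistons in the other two cylinders are 2.5 mm below the rims.
- screwdriver: Screwdriver with red handle, about 190 mm long, lying on the bench. Leave alone.
- spare_piston: Spare aluminium piston, 51 mm across and 30 mm tall, standing on the bench, origin under its centre. Leave alone.
Mind the look-alikes: they are no part of the job. Several things have the shape of the case; the one meant has the colours described above.

How it is judged:
On the way, in this order (a step that is already met when the one before it is completed fails the run):
1. the long block is tipped up in its pocket and stays there, leaning, with no finger on it (angle between bridge_long's own z axis and vertical between 0.4 and 0.75 rad and z of bridge_long in the frame of case below 0.05 m and contact force between the fingers and bridge_long below 0.05 N), for 0.2 s.
2. the long block is lifted clear of the case (z of bridge_long in the frame of case above 0.07 m), for 0.1 s.
At the end, for the whole second after the job is handed in: The long block lies at rest, flat (within 0.06 rad) on the rim of the cylinder with the deep piston, its centre 4.5 to 9.5 mm above the rim and within 8 mm of the cylinder's axis, any way round (horizontal distance between bridge_long and piston_deep below 0.008 m and z of bridge_long in the frame of piston_deep between 0.0045 and 0.0095 m and angle between the z axis of bridge_long and the z axis of housing, either way round below 0.06 rad and linear speed of bridge_long below 0.01 m/s); the robot touches nothing.
It fails at once if the long block is dropped: it falls free by more than about a centimetre (linear speed of bridge_long above 0.5 m/s and contact force between the fingers and bridge_long below 0.05 N).
It fails at once if the long block is slammed down on the housing (over 60 N) (contact force between bridge_long and housing above 60 N).
It fails at once if the shorter block in the case is moved by more than 8 mm (distance of bridge_mid from where it was at the start of the episode above 0.008 m).
It fails at once if the small block, the screwdriver or the spare piston is moved by more than 15 mm (distance of any of bridge_small, screwdriver, spare_piston from where it was at the start of the episode above 0.015 m).
It also fails if it takes over 50 s, if anything falls off the work surface, if the arm or the gripper's body presses on something with over 40 N, if the wrist force passes 120 N, or if a joint passes its speed limit or range.

### The arm

A 6-joint arm with a two-finger parallel gripper is mounted at the origin on the work surface. World frame = base frame: x ahead of the robot, y to its left, z up, the work surface at z = 0. Lengths are in m, angles in rad, forces in N, time in s.
With the tool pointing down it reaches from about 0.425 to 1.125 m from the base axis. Payload 14.9 kg.
Tool frame: the origin (TCP) lies midway between the tips of the shut fingers; the grasp point (between the pads) lies 19 mm behind it (r.tcp_to_grasp is the distance from the TCP to the grasp point, in m); z points along the fingers, y is the line along which they close (so a half turn about z gives the same grasp; the last joint's range is limited). The gripper opens to 91 mm and grips with 3 to 60 N. Pads are 32 mm wide; open, the fingers measure 118 mm over their backs; the gripper's body (76 mm by 178 mm) begins 60 mm behind the grasp point.
Start: joints at [-1.293, 0.379, 1.734, -0, 1.028, -0.033], TCP at [0.214, -0.666, 0.214] pointing down, gripper open.
Joint ranges: [-2.77, 2.77], [-0.74, 2.19], [0, 2.66], [-1.06, 4.2], [0.31, 2.87], [-3.08, 3.08]. Speed limits (rad/s): [1.89, 1.89, 2.39, 3.14, 3.14, 3.14].

### API

Orientations are given as a rotation vector (axis times angle).
In Python, from workcell import r gives the robot as it stands.
- The arm moves only by the tool play_rows, never from a script. Its argument "steps" is a list of rows, each a list of 3 entries, a list of its own where there are three numbers: the closure, from -1 (fully open) to 1 (shut), then the shift along the tool's x, y, z as a fraction of full scale, then the turn about the tool's z as a fraction of full scale. A call has 1 to 10 rows; each row is the pose to reach, as a shift and turn from the pose commanded when the call began, along the tool's axes at that moment, turning the shorter way round; what a row does not reach only later rows make up. Full scale, the value 1, is 0.75 m for a shift and 180 degrees for a turn. A row lasts 1/8 s, in which the tool goes at most 62.5 mm and 10.7 degrees, less where a joint would pass 70% of its speed; a pose out of reach is approached as far as the arm can. A call with a number of a shift or a turn outside -1 to 1 is refused whole. A call with a gripper value outside its range is refused whole. The fingers move at their own pace and stop on an object; the grip force is fixed at half the most. Time passes only in rows, so rows that repeat a pose let the fingers close. It gives the time, the measured TCP pose, the force, the opening and the grip force at its end, in the units of the state.
- r.sense(): the state, without advancing time (a new reading comes with each control period).
- r.get_image(name): name is "side" or "top"; returns the picture (420x560x3 uint8, blue, green, red); there is no depth.
- r.camera_model(name): a dict with "intrinsics" (3x3 intrinsics, pixels), "R" (3x3) and "t" (3): a world point X has camera coordinates R X + t. Camera axes: x right, y down, z forward; pixel columns grow to the right and rows downward; lengths in m; the calibration is good to about 2 mm. A picture is of the moment at which its call begins. camera_model takes no time and is no camera call.
- r.sign_off(): hands the job in; it is judged then, once.
The state is a dict: "clock": time; "qpos": joint angles; "qd": joint speeds; "effort": joint torques, N m; "ee_pos": TCP position; "eef_rot": TCP orientation; "wrist_force": force on the tool from outside, world axes, zero at the start; "ft_torque": the same for the moment, N m; "finger_gap": finger opening in m; "finger_force": force on a finger pad.
Only numpy, scipy, OpenCV 4.12 (cv2) and the standard library are available. Lean on these libraries where they do the work, as an engineer would, in place of code of your own. Each camera call takes 0.05 s, during which the arm holds its last target. There are 200 camera calls.

## Working session

There is one attempt and no reset: what is moved stays moved. The work goes in short steps, Python scripts to look and compute and a tool call to move; the robot and the scene stay as the last step left them, time stands still between calls to the robot, and variables do not carry over. Pictures are saved under pics/ and viewed, at most 10 in all, crops included, and the job is handed in when it is done.

Besides the shell and the picture viewer there is one more tool, called after ">>>" in YAML: its name, and indented under it one key for each argument. play_rows: Moves the arm, as the interface text tells. Its arguments: {"type":"object","properties":{"steps":{"type":"array"}},"required":["steps"]}

```bash
mkdir -p pics
python3 - <<'E'
from workcell import r
import cv2,numpy as np
for n in("top","side"):
    cv2.imwrite(f"pics/{n}0.png",r.get_image(n)); c=r.camera_model(n); print(n,np.round(c["intrinsics"],1).tolist(),np.round(c["R"],3).tolist(),np.round(c["t"],3).tolist())
s=r.sense(); print({k:np.round(v,3).tolist() for k,v in s.items()}, r.tcp_to_grasp)
E
```

```text
top [[418.2, 0.0, 280.5], [0.0, 418.2, 206.7], [0.0, 0.0, 1.0]] [[0.009, -1.0, -0.009], [-0.997, -0.009, -0.083], [0.083, 0.01, -0.997]] [-0.048, 0.589, 1.118]
side [[509.6, 0.0, 280.2], [0.0, 509.6, 210.6], [0.0, 0.0, 1.0]] [[0.937, -0.349, -0.009], [-0.208, -0.539, -0.816], [0.28, 0.767, -0.577]] [-0.572, 0.146, 0.949]
{'clock': 0.1, 'qpos': [-1.293, 0.379, 1.735, 0.0, 1.028, -0.033], 'qd': [0.0, -0.003, -0.001, -0.001, 0.0, -0.0], 'effort': [0.001, -76.503, -43.529, 0.065, 0.04, -0.0], 'ee_pos': [0.214, -0.666, 0.213], 'eef_rot': [-3.103, -0.486, 0.0], 'wrist_force': [0.323, -0.287, -0.15], 'ft_torque': [-0.007, 0.038, -0.003], 'finger_force': 0.0, 'finger_gap': 0.091} 0.0188
```

View pics/top0.png

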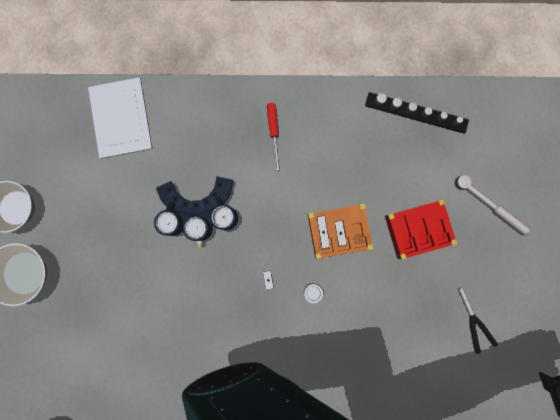

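View pics/side0.png

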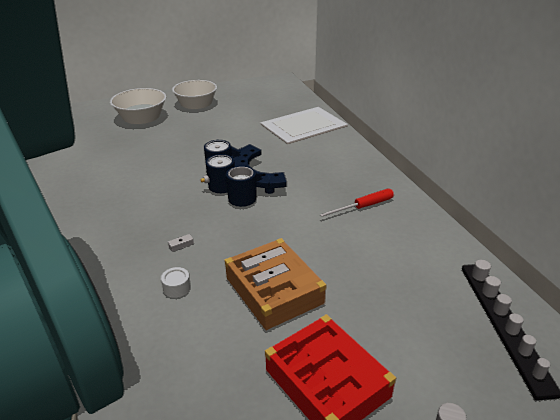

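Top view: the wooden case is at (340,231), and its look-alike is the red case at (421,229). The long block is at (323,233), the mid block at (341,234) and the small block at (268,281). The cylinders are at (166,223), (197,229) and (224,217). In the side view the near cylinder at (241,173) looks deep. I choose the wooden case, the leftmost block, and that cylinder, and will check them in one crop.

```bash
cat > h.py <<'E'
import cv2,numpy as np
from workcell import r
def ray(n,px,z):
    c=r.camera_model(n);R=np.array(c["R"]);t=np.array(c["t"]);K=np.array(c["intrinsics"])
    d=R.T@np.linalg.inv(K)@np.array([px[0],px[1],1.]);o=-R.T@t
    return o+d*(z-o[2])/d[2]
def proj(n,X):
    c=r.camera_model(n);p=np.array(c["intrinsics"])@(np.array(c["R"])@X+np.array(c["t"]));return p[:2]/p[2]
E
python3 - <<'E'
from h import *
t=cv2.imread("pics/top0.png");s=cv2.imread("pics/side0.png")
A=cv2.resize(t[195:270,300:380],None,fx=5,fy=5,interpolation=cv2.INTER_CUBIC)
B=cv2.resize(s[135:210,195:275],None,fx=5,fy=5,interpolation=cv2.INTER_CUBIC)
cv2.imwrite("pics/c1.png",np.hstack([A,B])[:600,:800])
# yellow corners of wooden case + block blobs in top image
h=cv2.cvtColor(t,cv2.COLOR_BGR2HSV)
def blobs(m,lo,roi):
    x0,y0,x1,y1=roi;n,l,st,ce=cv2.connectedComponentsWithStats(m[y0:y1,x0:x1]);return [(ce[i]+[x0,y0],st[i,4]) for i in range(1,n) if st[i,4]>=lo]
roi=(300,195,380,265)
ye=cv2.inRange(h,(22,120,150),(34,255,255))
for c,a in blobs(ye,4,roi): print("yellow",c.round(1),a,ray("top",c,.046).round(4))
wh=cv2.inRange(h,(0,0,150),(180,60,255))
l,st=cv2.connectedComponents(wh)
x0,y0,x1,y1=roi
m=np.zeros_like(wh);m[y0:y1,x0:x1]=wh[y0:y1,x0:x1]
for c in cv2.findContours(m,cv2.RETR_EXTERNAL,cv2.CHAIN_APPROX_NONE)[0]:
    if cv2.contourArea(c)>60:
        b=cv2.minAreaRect(c);print("block",b);print(ray("top",b[0],.046).round(4))
for p in[(166,223),(197,229),(224,217)]:
    X=ray("top",p,.07);print("cyl",X.round(4),proj("side",X).round(1))
E
```

```text
yellow [362.1 206. ] 20 [ 0.5918 -0.2609  0.046 ]
yellow [310.7 215.3] 19 [ 0.5656 -0.1237  0.046 ]
yellow [369.8 246.7] 20 [ 0.4835 -0.2807  0.046 ]
yellow [317.8 255.7] 20 [ 0.4584 -0.1429  0.046 ]
block ((340.29241943359375, 232.72640991210938), (23.896080017089844, 7.187252998352051), 79.3803482055664)
[ 0.5198 -0.2025  0.046 ]
block ((323.0270690917969, 231.66217041015625), (31.23580551147461, 7.069155693054199), 80.53767395019531)
[ 0.5222 -0.1565  0.046 ]
cyl [0.5405 0.2567 0.07  ] [216.9 145.2]
cyl [0.5255 0.1749 0.07  ] [219.6 161.7]
cyl [0.5576 0.1049 0.07  ] [241.4 173.6]
```

View pics/c1.png

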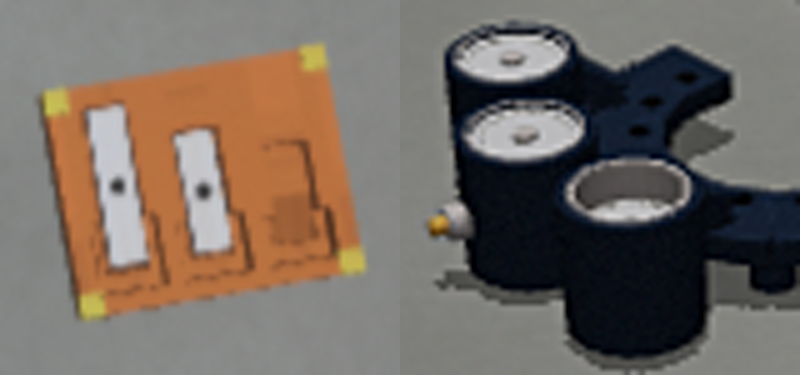

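The crop confirms it: the long block is the leftmost one in the wooden case, with its recesses at the bottom of the picture (the robot side). The near cylinder in the side view is deep and matches (224,217) in the top view. Next I refine the cylinder axis from the three pistons, and check the block in the side view.

Run:
```python
from h import *
t=cv2.imread("pics/top0.png");s=cv2.imread("pics/side0.png")
def wh(im,roi,lo,V=110):
    h=cv2.cvtColor(im,cv2.COLOR_BGR2HSV);m=cv2.inRange(h,(0,0,V),(180,70,255));x0,y0,x1,y1=roi
    z=np.zeros_like(m);z[y0:y1,x0:x1]=m[y0:y1,x0:x1];return [c for c in cv2.findContours(z,cv2.RETR_EXTERNAL,cv2.CHAIN_APPROX_NONE)[0] if cv2.contourArea(c)>lo]
P={}
for p in[(166,223),(197,229),(224,217)]:
    for c in wh(t,(p[0]-14,p[1]-14,p[0]+15,p[1]+15),60,150):
        e=cv2.fitEllipse(c);print(np.round(e[0],1),np.round(e[1],1),ray("top",e[0],.0675).round(4),ray("top",e[0],.05).round(4))
for c in wh(s,(236,236,292,292),60,120):
    b=cv2.minAreaRect(c);print("side",np.round(b[0],1),np.round(b[1],1),ray("side",b[0],.046).round(4))
# side: bore of deep cylinder
for c in wh(s,(222,160,262,192),60,90):
    e=cv2.fitEllipse(c);print("sidecyl",np.round(e[0],1),np.round(e[1],1),ray("side",e[0],.07).round(4))
for roi in [(200,136,232,153),(204,153,234,172)]:
  for c in wh(s,roi,60,120):
    e=cv2.fitEllipse(c);print("sidepist",np.round(e[0],1),np.round(e[1],1),ray("side",e[0],.0675).round(4))
```

```text
[166.8 222.3] [18.4 19.2] [0.5425 0.2554 0.0675] [0.5432 0.2603 0.05  ]
[195.3 227.6] [18.4 18.8] [0.5291 0.1799 0.0675] [0.5296 0.1836 0.05  ]
[223.5 216.9] [16.6 19.4] [0.5578 0.1065 0.0675] [0.5588 0.109  0.05  ]
side [270.4 272.2] [ 8.1 35. ] [ 0.5172 -0.2024  0.046 ]
side [263.1 256.7] [ 7.6 44.4] [ 0.5187 -0.1572  0.046 ]
side [263.5 245. ] [18. 55.] [ 0.5306 -0.125   0.046 ]
sidecyl [240.2 172.7] [12.2 24.4] [0.5561 0.1093 0.07  ]
sidepist [216.9 146. ] [ 8.3 20.9] [0.5404 0.257  0.0675]
sidepist [216.2 145.4] [20.4 35.4] [0.5395 0.2608 0.0675]
sidepist [219.5 161.3] [ 9.1 22.3] [0.5268 0.1807 0.0675]
```

```bash
cat >> h.py <<'E'
from scipy.spatial.transform import Rotation as Ro
def go(pos,yaw=None):
    s=r.sense();R=Ro.from_rotvec(s["eef_rot"]).as_matrix();y0=np.arctan2(R[1,0],R[0,0])
    d=R.T@(np.array(pos)-s["ee_pos"])/.75
    print("shift",d.round(4).tolist(),"turn",None if yaw is None else round((y0-yaw)/np.pi,4),"yaw",y0.round(4),"pos",np.round(s["ee_pos"],4),"t",s["clock"])
E
python3 -c "
from h import *
go((.4841,-.1637,.10),.182)"
```

```text
shift [0.5478, -0.5276, 0.1517] turn 0.041 yaw 0.3108 pos [ 0.214  -0.6662  0.2134] t 0.1
```

>>> play_rows:
  steps:
    - [1,[0.5478,-0.5276,0.06],0.041]
    - [1,[0.5478,-0.5276,0.06],0.041]
    - [1,[0.5478,-0.5276,0.06],0.041]
    - [1,[0.5478,-0.5276,0.06],0.041]
    - [1,[0.5478,-0.5276,0.06],0.041]
    - [1,[0.5478,-0.5276,0.06],0.041]
    - [1,[0.5478,-0.5276,0.06],0.041]
    - [1,[0.5478,-0.5276,0.06],0.041]
    - [1,[0.5478,-0.5276,0.06],0.041]
    - [1,[0.5478,-0.5276,0.15],0.041]

```text
clock: 1.35
ee_pos: [0.488, -0.1631, 0.1101]
eef_rot: [3.125, 0.291, 0.011]
wrist_force: [1.1, -1.0, -0.3]
finger_gap: 0.0004
finger_force: 0.0
```

```bash
python3 -c "
from h import *
go((.4841,-.1637,.06),.182)"
```

```text
shift [-0.0057, -0.0005, 0.0668] turn 0.0012 yaw 0.1857 pos [ 0.488  -0.1631  0.1101] t 1.35
```

>>> play_rows:
  steps:
    - [1,[0,0,0.03],0]
    - [1,[0,0,0.055],0]
    - [1,[0,0,0.055],0]
    - [1,[0,0,0.055],0]

```text
clock: 1.85
ee_pos: [0.4843, -0.1653, 0.0674]
eef_rot: [3.128, 0.285, 0.002]
wrist_force: [0.2, -0.5, -0.1]
finger_gap: 0.0001
finger_force: 0.0
```

Run:
```python
from h import *
go((.4841,-.1637,.038),.182)
s=r.get_image("side");t=r.get_image("top")
A=cv2.resize(s[200:320,200:330],None,fx=3,fy=3,interpolation=cv2.INTER_CUBIC);B=cv2.resize(t[175:295,270:400],None,fx=3,fy=3,interpolation=cv2.INTER_CUBIC)
cv2.imwrite("pics/p1.png",np.hstack([A,B]))
```

```text
shift [0.0001, -0.0022, 0.0392] turn -0.0002 yaw 0.1815 pos [ 0.4843 -0.1653  0.0674] t 1.85
```

View pics/p1.png

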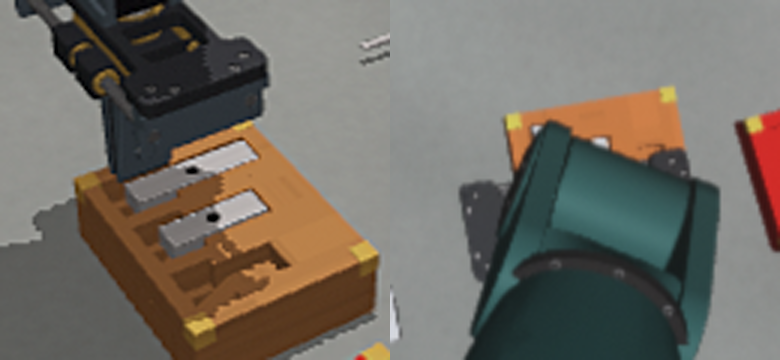

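The shut tip stands over the recess end of the long block: side crop about (130,175), left of the hole at (190,170). I lower gently and watch the force.

>>> play_rows:
  steps:
    - [1,[0,-0.002,0.008],0]
    - [1,[0,-0.002,0.012],0]
    - [1,[0,-0.002,0.012],0]
    - [1,[0,-0.002,0.012],0]

```text
clock: 2.45
ee_pos: [0.4835, -0.1634, 0.0576]
eef_rot: [-3.129, -0.285, 0.0]
wrist_force: [0.7, 0.2, -0.3]
finger_gap: 0.0005
finger_force: 0.0
```

>>> play_rows:
  steps:
    - [1,[0,0,0.006],0]
    - [1,[0,0,0.012],0]
    - [1,[0,0,0.015],0]
    - [1,[0,0,0.018],0]
    - [1,[0,0,0.02],0]
    - [1,[0,0,0.022],0]
    - [1,[0,0,0.024],0]
    - [1,[0,0,0.024],0]
    - [1,[0,0,0.024],0]

```text
clock: 3.58
ee_pos: [0.4836, -0.1634, 0.0396]
eef_rot: [3.129, 0.285, 0.0]
wrist_force: [-0.1, 0.7, 0.4]
finger_gap: 0.0003
finger_force: 0.0
```

Run:
```python
from h import *
go((.4841,-.1637,.038),.182)
s=r.get_image("side")
cv2.imwrite("pics/p2.png",cv2.resize(s[200:320,200:330],None,fx=4,fy=4,interpolation=cv2.INTER_CUBIC))
```

```text
shift [0.0006, 0.0005, 0.0021] turn -0.0 yaw 0.182 pos [ 0.4836 -0.1634  0.0396] t 3.575
```

View pics/p2.png

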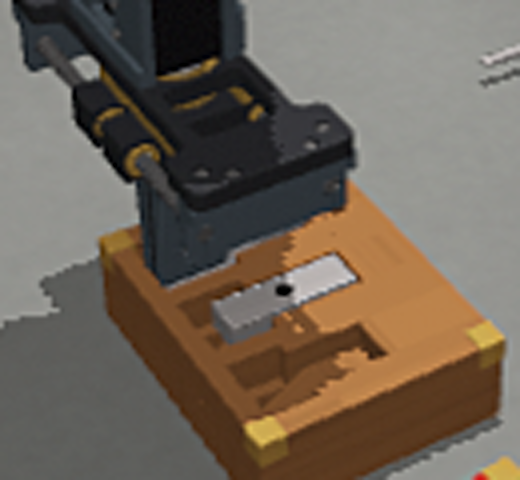

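The side crop shows only the mid block, at (285,290), with the fingers down in the long pocket's recess. The long block's top is no longer seen level, so it is probably tipped. I go 2 mm further, then raise.

>>> play_rows:
  steps:
    - [1,[0,0,0.002],0]
    - [1,[0,0,0.003],0]
    - [1,[0,0,0.003],0]
    - [1,[0,0,0.003],0]

```text
clock: 4.12
ee_pos: [0.4835, -0.1634, 0.0373]
eef_rot: [3.129, 0.285, 0.0]
wrist_force: [-0.0, 0.8, 0.8]
finger_gap: 0.0007
finger_force: 0.3
```

>>> play_rows:
  steps:
    - [1,[0,0,-0.01],0]
    - [1,[0,0,-0.03],0]
    - [1,[0,0,-0.08],0]
    - [1,[0,0,-0.16],0]
    - [1,[0,0,-0.16],0]
    - [1,[0,0,-0.16],0]
    - [1,[0,0,-0.16],0]

```text
clock: 5.0
ee_pos: [0.4828, -0.1631, 0.1564]
eef_rot: [-3.128, -0.285, 0.003]
wrist_force: [0.6, -0.4, 0.0]
finger_gap: 0.0004
finger_force: 0.0
```

Run:
```python
from h import *
s=r.get_image("side")
cv2.imwrite("pics/p3.png",cv2.resize(s[200:320,200:330],None,fx=4,fy=4,interpolation=cv2.INTER_CUBIC))
go((.54,-.1535,.1))
```

```text
shift [0.0774, 0.0012, 0.075] turn None yaw 0.182 pos [ 0.4828 -0.1631  0.1563] t 5.05
```

View pics/p3.png

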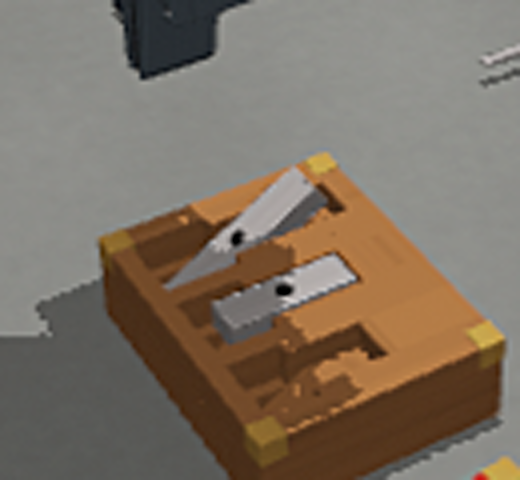

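The block is leaning: its hole is at crop (237,238), and the raised end runs from about (297,168) to (325,188). The mid block has not moved. I check the lean geometry.

Run:
```python
from h import *
e=np.array([np.cos(.182),np.sin(.182)]);n=np.array([-e[1],e[0]]);rd=np.array([.5185,-.1574])
for name,p,z in(("hole",(259.2,259.5),.0434),("end",(277.7,244.5),.0656)):
    d=ray("side",p,z)[:2]-rd; print(name,d@e,d@n)
g=rd+e*.0217; print(g, g+e*.003)
go((*g,.075),.182)
```

```text
hole -0.008344879323855053 -0.00041994777274391535
end 0.02960988584166825 -0.00412079537444525
[ 0.5398416  -0.15347237] [ 0.54279205 -0.15292938]
shift [0.0773, 0.0012, 0.1083] turn -0.0 yaw 0.182 pos [ 0.4828 -0.1631  0.1563] t 5.05
```

>>> play_rows:
  steps:
    - [-1,[0.04,0.0012,0],0]
    - [-1,[0.0773,0.0012,0.02],0]
    - [-1,[0.0773,0.0012,0.06],0]
    - [-1,[0.0773,0.0012,0.1],0]
    - [-1,[0.0773,0.0012,0.11],0]
    - [-1,[0.0773,0.0012,0.11],0]
    - [-1,[0.0773,0.0012,0.11],0]

```text
clock: 5.92
ee_pos: [0.5413, -0.154, 0.0758]
eef_rot: [3.128, 0.285, 0.002]
wrist_force: [-0.4, 0.2, -0.3]
finger_gap: 0.0674
finger_force: 0.0
```

Run:
```python
from h import *
go((.5398,-.1535,.050),.182)
```

```text
shift [-0.0019, -0.0011, 0.0344] turn -0.0 yaw 0.1819 pos [ 0.5413 -0.154   0.0758] t 5.925
```

>>> play_rows:
  steps:
    - [-0.5,[-0.001,-0.001,0.015],0]
    - [-0.5,[-0.001,-0.001,0.028],0]
    - [-0.5,[-0.001,-0.001,0.033],0]
    - [-0.5,[-0.001,-0.001,0.034],0]
    - [-0.5,[-0.001,-0.001,0.034],0]
    - [-0.5,[-0.001,-0.001,0.034],0]

```text
clock: 6.68
ee_pos: [0.54, -0.1533, 0.0496]
eef_rot: [3.128, 0.285, 0.001]
wrist_force: [-1.3, -0.6, -0.0]
finger_gap: 0.0683
finger_force: 0.0
```

Good. Close.

>>> play_rows:
  steps:
    - [1,[0,0,0],0]
    - [1,[0,0,0],0]
    - [1,[0,0,0],0]
    - [1,[0,0,0],0]
    - [1,[0,0,0],0]
    - [1,[0,0,0],0]
    - [1,[0,0,0],0]
    - [1,[0,0,0],0]

```text
clock: 7.68
ee_pos: [0.5397, -0.1531, 0.0492]
eef_rot: [-3.128, -0.285, 0.0]
wrist_force: [-0.7, 2.0, 0.1]
finger_gap: 0.0196
finger_force: 29.8
```

>>> play_rows:
  steps:
    - [1,[0,0,-0.01],0]
    - [1,[0,0,-0.025],0]
    - [1,[0,0,-0.045],0]
    - [1,[0,0,-0.08],0]
    - [1,[0,0,-0.12],0]
    - [1,[0,0,-0.14],0]
    - [1,[0,0,-0.15],0]
    - [1,[0,0,-0.15],0]
    - [1,[0,0,-0.15],0]

```text
clock: 8.8
ee_pos: [0.5394, -0.153, 0.1609]
eef_rot: [-3.128, -0.285, 0.002]
wrist_force: [-0.0, -0.0, -1.7]
finger_gap: 0.02
finger_force: 29.8
```

Run:
```python
from h import *
s=r.get_image("side")
p=proj("side",np.array(r.sense()["ee_pos"])).astype(int);print(p)
x,y=max(p[0]-65,0),max(p[1]-60,0);print(x,y)
cv2.imwrite("pics/p4.png",cv2.resize(s[y:y+120,x:x+130],None,fx=4,fy=4,interpolation=cv2.INTER_CUBIC))
e=np.array([np.cos(.182),np.sin(.182)])
c=np.array([.558,.109]); g=c+.0305*e; print(g)
go((*g,.16),.182)
```

```text
[271 202]
206 142
[0.58799625 0.11452041]
shift [0.1283, -0.3391, 0.0013] turn -0.0 yaw 0.182 pos [ 0.5394 -0.153   0.1609] t 8.85
```

View pics/p4.png

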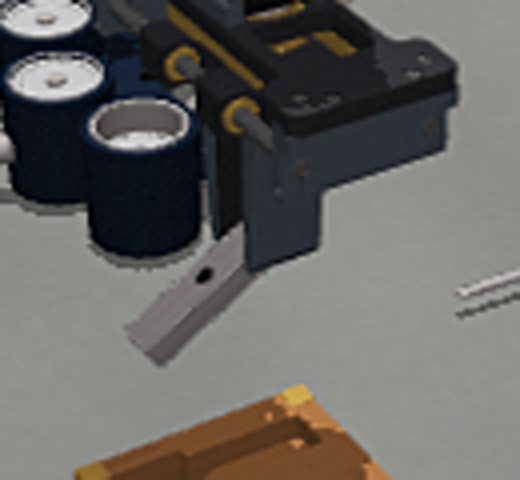

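The block is held, tilted, with its low end toward the robot: hole at crop (205,275), low end at (145,345). I move it over the deep cylinder, 4 mm short, so the low end lands on the robot-side rim.

>>> play_rows:
  steps:
    - [1,[0.02,-0.05,0],0]
    - [1,[0.04,-0.11,0],0]
    - [1,[0.07,-0.18,0],0]
    - [1,[0.1,-0.25,0],0]
    - [1,[0.115,-0.31,0],0]
    - [1,[0.123,-0.339,0],0]
    - [1,[0.123,-0.339,0],0]
    - [1,[0.123,-0.339,0.02],0]
    - [1,[0.123,-0.339,0.035],0]
    - [1,[0.123,-0.339,0.035],0]

```text
clock: 10.1
ee_pos: [0.5837, 0.1126, 0.134]
eef_rot: [3.129, 0.284, -0.004]
wrist_force: [0.5, -0.4, -1.2]
finger_gap: 0.0194
finger_force: 29.9
```

Run:
```python
from h import *
s=r.get_image("side");t=r.get_image("top")
A=cv2.resize(s[80:220,180:310],None,fx=3,fy=3,interpolation=cv2.INTER_CUBIC);B=cv2.resize(t[150:290,150:280],None,fx=3,fy=3,interpolation=cv2.INTER_CUBIC)
cv2.imwrite("pics/p5.png",np.hstack([A,B]))
go((.5841,.1138,.115),.182)
```

```text
shift [-0.0004, -0.0011, 0.0271] turn -0.0002 yaw 0.1813 pos [0.5845 0.113  0.1353] t 10.2
```

View pics/p5.png

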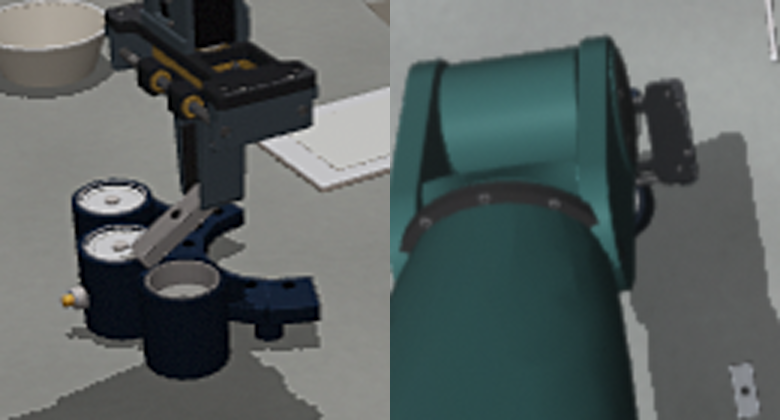

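The block hangs over the deep cylinder (side crop (180,285)), with its low end at about (145,255) above the robot-side rim. I lower it slowly.

>>> play_rows:
  steps:
    - [1,[0,-0.001,0.01],0]
    - [1,[0,-0.001,0.02],0]
    - [1,[0,-0.001,0.028],0]
    - [1,[0,-0.001,0.032],0]
    - [1,[0,-0.001,0.036],0]
    - [1,[0,-0.001,0.04],0]
    - [1,[0,-0.001,0.042],0]
    - [1,[0,-0.001,0.042],0]

```text
clock: 11.2
ee_pos: [0.5863, 0.1148, 0.1054]
eef_rot: [-3.128, -0.285, -0.006]
wrist_force: [4.6, 2.4, 7.1]
finger_gap: 0.0195
finger_force: 30.0
```

>>> play_rows:
  steps:
    - [1,[0,0,0.003],0]
    - [1,[0,0,0.006],0]
    - [1,[0,0,0.009],0]
    - [1,[0,0,0.012],0]
    - [1,[0,0,0.015],0]
    - [1,[0,0,0.018],0]
    - [1,[0,0,0.02],0]
    - [1,[0,0,0.02],0]

```text
clock: 12.2
ee_pos: [0.5853, 0.1144, 0.0898]
eef_rot: [-3.128, -0.286, -0.003]
wrist_force: [1.2, 0.8, 4.6]
finger_gap: 0.0195
finger_force: 30.0
```

>>> play_rows:
  steps:
    - [1,[0.001,0,0.003],0]
    - [1,[0.001,0,0.006],0]
    - [1,[0.002,0,0.009],0]
    - [1,[0.002,0,0.012],0]
    - [1,[0.003,0,0.015],0]
    - [1,[0.003,0,0.017],0]
    - [1,[0.003,0,0.018],0]
    - [1,[0.003,0,0.018],0]

```text
clock: 13.2
ee_pos: [0.588, 0.1149, 0.0764]
eef_rot: [-3.128, -0.285, -0.004]
wrist_force: [4.1, 0.9, 4.4]
finger_gap: 0.0196
finger_force: 30.0
```

Run:
```python
from h import *
s=r.get_image("side");print(s.shape)
cv2.imwrite("pics/p6.png",cv2.resize(s[100:220,180:310],None,fx=5,fy=5,interpolation=cv2.INTER_CUBIC))
go((.588,.1145,.074),.182)
```

```text
(420, 560, 3)
shift [-0.0001, 0.0005, 0.0032] turn 0.0 yaw 0.182 pos [0.588  0.1149 0.0764] t 13.25
```

View pics/p6.png

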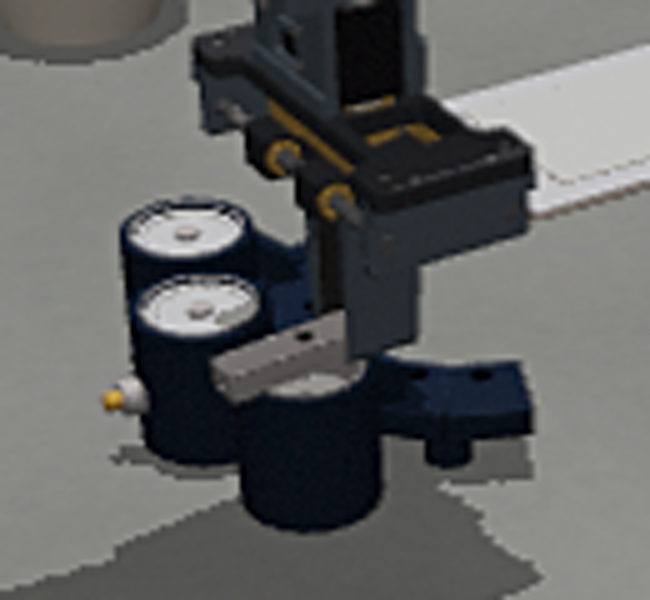

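The block is nearly flat, with its hole at crop (303,338), which is image (240.6,167.6). I check how well it is centred.

Run:
```python
from h import *
for z in(.084,.087): print(ray("side",(240.6,167.6),z).round(4))
```

```text
[0.5573 0.1077 0.084 ]
[0.5559 0.1028 0.087 ]
```

Centred to within about 2 mm. I finish the lowering.

>>> play_rows:
  steps:
    - [1,[0,0,0.0015],0]
    - [1,[0,0,0.003],0]
    - [1,[0,0,0.0045],0]
    - [1,[0,0,0.0045],0]
    - [1,[0,0,0.0045],0]

```text
clock: 13.88
ee_pos: [0.5877, 0.1149, 0.0729]
eef_rot: [-3.128, -0.286, -0.003]
wrist_force: [3.1, 1.4, 5.9]
finger_gap: 0.0197
finger_force: 30.0
```

>>> play_rows:
  steps:
    - [1,[0,0,0.001],0]
    - [1,[0,0,0.0015],0]
    - [1,[0,0,0.0015],0]

```text
clock: 14.25
ee_pos: [0.5877, 0.1149, 0.0719]
eef_rot: [-3.128, -0.286, -0.003]
wrist_force: [3.9, 1.1, 8.6]
finger_gap: 0.02
finger_force: 30.0
```

>>> play_rows:
  steps:
    - [1,[0,0,0.0008],0]
    - [1,[0,0,0.0012],0]
    - [1,[0,0,0.0012],0]

```text
clock: 14.62
ee_pos: [0.5878, 0.1148, 0.0718]
eef_rot: [-3.129, -0.286, -0.003]
wrist_force: [-2.5, -0.0, 23.4]
finger_gap: 0.0197
finger_force: 30.0
```

Run:
```python
from h import *
s=r.get_image("side")
cv2.imwrite("pics/p7.png",cv2.resize(s[145:200,205:285],None,fx=8,fy=8,interpolation=cv2.INTER_CUBIC))
```

```text
(no output)
```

View pics/p7.png

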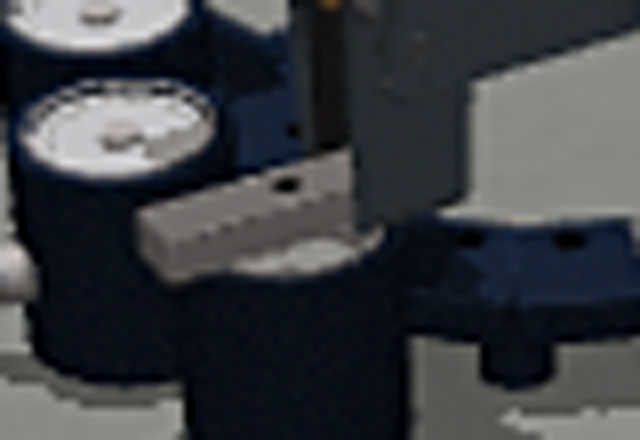

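The force jumped to 23 N with no further travel, so the block is flat on both rims. The hole is at crop (288,184), centred within about 3 mm. I ease off and release.

>>> play_rows:
  steps:
    - [1,[0,0,-0.0006],0]
    - [1,[0,0,-0.0006],0]
    - [0.5,[0,0,-0.0006],0]
    - [0,[0,0,-0.0006],0]
    - [-0.4,[0,0,-0.0006],0]
    - [-0.4,[0,0,-0.0006],0]
    - [-0.4,[0,0,-0.0006],0]
    - [-0.4,[0,0,-0.0006],0]

```text
clock: 15.68
ee_pos: [0.5866, 0.1147, 0.0705]
eef_rot: [3.129, 0.285, -0.0]
wrist_force: [0.5, -0.5, 0.8]
finger_gap: 0.0637
finger_force: 0.0
```

>>> play_rows:
  steps:
    - [-0.4,[0,0,-0.02],0]
    - [-0.4,[0,0,-0.06],0]
    - [-0.4,[0,0,-0.12],0]
    - [-0.4,[0.08,0,-0.2],0]
    - [-0.4,[0.15,0,-0.25],0]
    - [-0.4,[0.15,0,-0.25],0]
    - [-0.4,[0.15,0,-0.25],0]
    - [-0.4,[0.15,0,-0.25],0]

```text
clock: 16.68
ee_pos: [0.696, 0.1348, 0.2575]
eef_rot: [3.128, 0.285, -0.002]
wrist_force: [0.7, -0.5, -0.4]
finger_gap: 0.064
finger_force: 0.0
```

Run:
```python
from h import *
s=r.get_image("side")
cv2.imwrite("pics/p8.png",cv2.resize(s[145:200,205:285],None,fx=8,fy=8,interpolation=cv2.INTER_CUBIC))
h=cv2.cvtColor(s,cv2.COLOR_BGR2HSV)
print(r.sense()["clock"],r.sense()["finger_gap"],r.sense()["ee_pos"])
```

```text
16.725 0.0642699141840714 [0.69589182 0.1348043  0.2572752 ]
```

View pics/p8.png

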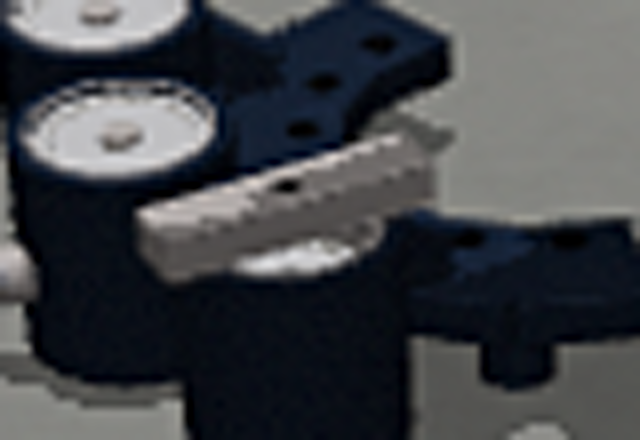

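The block lies on the rim with its hole at crop (288,186), and the gripper is clear. That is one picture over my allowance of 10, so I make the last check by numbers only.

Run:
```python
from h import *
print("side",ray("side",(241,168.25),.084).round(4))
e=np.array([np.cos(.182),np.sin(.182),0]);n=np.array([-e[1],e[0],0])
C=ray("side",(241,168.25),.084)
for a,b,z in((-1,-1,.084),(-1,-1,.070),(1,-1,.084),(1,1,.084),(-1,1,.084)):
    P=C+a*.042*e+b*.01*n;P[2]=z;print(a,b,z,((proj("side",P)-[205,145])*8).round())
t=r.get_image("top");h=cv2.cvtColor(t,cv2.COLOR_BGR2HSV);m=cv2.inRange(h,(0,0,150),(180,60,255))
z=np.zeros_like(m);z[195:240,208:242]=m[195:240,208:242]
for c in cv2.findContours(z,0,cv2.CHAIN_APPROX_NONE)[0]:
    if cv2.contourArea(c)>20: b=cv2.minAreaRect(c);print(b,ray("top",b[0],.084).round(4))
```

```text
side [0.5573 0.1047 0.084 ]
-1 -1 0.084 [168. 243.]
-1 -1 0.07 [171. 287.]
1 -1 0.084 [437. 161.]
1 1 0.084 [403. 131.]
-1 1 0.084 [136. 211.]
((229.54052734375, 215.7432403564453), (14.138313293457031, 4.767570495605469), 80.53767395019531) [0.5601 0.0886 0.084 ]
((220.9117889404297, 221.1470947265625), (40.98851776123047, 18.190170288085938), 75.96376037597656) [0.546  0.1106 0.084 ]
((238.0, 197.5), (5.0, 6.0), 90.0) [0.6078 0.0675 0.084 ]
```

Run:
```python
from h import *
t=r.get_image("top");g=cv2.cvtColor(t,cv2.COLOR_BGR2GRAY)
print("predict hole px",proj("top",np.array([.5577,.1094,.084])),"axis at .084",proj("top",np.array([.559,.109,.084])))
print(g[196:240:1,212:240])
```

```text
predict hole px [221.47276608 216.61569705] axis at .084 [221.63775624 216.11520894]
[[ 55  50  45 ... 175 174 176]
 [ 59  55  52 ... 174 174 175]
 [ 64  57  56 ... 175 175 174]
 ...
 [ 30  29  45 ... 100 100 100]
 [ 31  30  42 ... 100 101 100]
 [ 31  30  42 ...  99 100 100]]
```

Run:
```python
from h import *
t=r.get_image("top");g=cv2.cvtColor(t,cv2.COLOR_BGR2GRAY)
print("    "," ".join(f"{i:3d}" for i in range(212,236)))
for y in range(197,238): print(y,":"," ".join(f"{v:3d}" for v in g[y,212:236]))
```

```text
212 213 214 215 216 217 218 219 220 221 222 223 224 225 226 227 228 229 230 231 232 233 234 235
197 :  60  55  54  51  46  46  37  37  42  49  38  35  36  35  34  31  49  93 103 103 103 103 105 129
198 :  64  57  55  48  38  35  33  30  33  51  37  35  36  35  30  40  86 100 102 102 102 102 104 116
199 :  64  60  56  52  35  32  32  31  34  44  60  60  39  33  35  70  98 100 100 103 103 103 103 115
200 :  63  63  57  55  53  73  53  52  72  91 154 153  63  32  58  93 100 101 102 103 103 103 104 115
201 :  62  64  62  63 113 201 142 129 136 141 154 146  68  47  89 101 101 101 102 102 102 102 102 107
202 :  59  64  67  65 120 223 162 147 150 151 149 140  84  74  98 102 102 102 102 101 101 101 101 102
203 :  58  59  61  61 107 223 163 148 149 152 149 141 102  86  98 101 101 101 102 102 101 102 102 102
204 :  58  58  59  60 104 224 173 150 149 152 151 145 129  77  82  94  97  99 102 102 103 102 103 101
205 :  58  59  59  59  99 226 220 160 149 151 151 150 158  69  48  53  60  80  97 101 102 103 103 103
206 :  58  57  57  52  89 207 228 163 148 151 152 152 155  68  52  43  39  47  70  95 
[... 2477 characters left out ...]
  63 109 163 169 171 172 181 225 235 234 232 227 163 162 164  86  97 101 100 101 100 101
232 :  29  33  55 108 164 169 169 169 176 210 229 211 198 185 137 149 162 104 100 100 100 101 101 100
233 :  29  31  53 113 164 170 169 169 171 179 176 178 174 171 160 163 161 116 102 108 107 101 100 101
234 :  30  30  61 149 167 170 170 169 169 169 165 169 170 171 169 168 167 153 121 151 151 113 101 100
235 :  31  30  63 156 168 170 169 169 168 168 166 167 169 170 169 168 169 166 158 167 166 151 113 101
236 :  30  31  53 136 167 170 169 169 169 168 165 165 167 168 168 168 169 169 169 168 167 166 151 106
237 :  30  29  44 109 165 169 169 169 169 167 166 166 166 168 167 169 169 169 169 169 167 168 161 109
```

In the top view the hole is at (222.1,215.9) and the cylinder axis projects to (221.6,216.1), about 1 mm apart. The visible corners match a level block, so I hand in.

```bash
python3 -c "
from workcell import r
print(r.sign_off())"
```

```text
the job is handed in; nothing more can be done
None
```

The long block lies flat across the deep-piston cylinder, about 1 mm off its axis by the top camera (about 5 mm by the coarser side view; the limit is 8 mm). The gripper is clear and the job is handed in, with no verdict returned; I viewed 11 pictures, one over the limit of 10.

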